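Square the chopping board into the prep base and clamp it

TASK

Get the chopping board ready for work: first take the garlic press off the board and lay it wholly on the cork mat. Then push the walnut board across the cream base until it sits flush against both steel rails, and last swing the red-sleeved bail all the way down so that its bar drops in front of the board's near edge and traps it. Leave the bowl, lid, masher, cup and jar where they are.

Things in the scene. Friction and masses are not known exactly. Their poses are not given: they have to be found in the camera images.
- station: fixed preparation base: cream plate 300 x 330 mm, top at z = 8 mm. Origin: centre of its underside; x away from the robot, y left. Steel rails, tops at z = 40 mm: back rail along y, inner face at x = +115 mm; side rail along x (x -67 to +133), inner face at y = +130 mm. Near and right sides are open. A board flush in the corner has its origin at x = +35, y = +30 mm, unturned
- board: loose walnut board, 160 mm (its x) x 200 mm (its y) x 20 mm thick, 0.3 to 0.6 kg, lying on the plate (top 28 mm above the table), 30 to 75 mm short of both rails, a little askew. Origin: centre of its underside; its +x edge belongs at the back rail, its +y edge at the side rail. Oiled and smooth (friction about 0.3): slides at about 1 to 2 N
- garlic_press: loose closed steel garlic press, 162 mm long along its x, 0.24 kg, at first on the board. Origin on its underside, under its middle. Handles: a bar pair 18 mm wide in y, x = -82 to +47 mm, 2 to 24 mm high. Round head 38 mm across (44 with its pin), 33 mm high, centred at x = +60 mm. Balances at about x = +15 mm
- press_head (a point): point at the outer end of the press's head, 12 mm above its underside
- press_tail (a point): point at the end of the press's handles, 12 mm above its underside
- cork_mat: fixed cork mat, 240 mm (its x) x 150 mm (its y) x 8 mm thick, to the left or right of the base. Origin at the centre of its underside
- bail (a joint): angle (rad) of the hold-down bail: 0 = fully down on its stop, 1.6 to 1.8 at the start = raised. A U of 10 mm steel bar, 140 mm wide, hinged along the base's y on top of the back rail; the stiff hinge stays where left, 1 to 4 N at the bar moves it. Lowered, it swings towards the robot and drops 4 mm in front of a flush board's near edge; on a board not home it stops on top of the board
- bail_bar (a point): middle of the bail's crossbar, on the axis of its red sleeve (16 mm thick, 120 mm long along the base's y). Moves on a circle of radius 184 mm about bail_hinge; its direction from there is (joint value - 0.153) rad above level, towards the robot. Fully down it is at x = -57, y = +30, z = +22 mm in the base's frame
- bail_hinge (a point): point on the bail's hinge axis level with the middle of the bar; in the base's frame x = +125, y = +30, z = +50 mm
- red_bowl: bystander: loose red plastic bowl, 150 mm across, 65 mm high; origin at the centre of its underside; on the other side of the base from the cork mat
- glass_lid: bystander: loose clear glass pot lid with a knob, 160 mm across, 52 mm high; origin at the centre of its underside
- masher: bystander: loose wooden masher, 245 mm long along its x, lying, 64 mm high at most; origin under its middle
- green_cup: bystander: loose pale green ceramic mug, 80 mm across, 85 mm high; origin at the centre of its underside
- honey_jar: bystander: loose amber jar with yellow cap, 72 mm across, 95 mm high; origin at the centre of its underside
There are look-alikes about, which are no part of the job. Several things have the shape of the garlic_press; the one meant has the colours described above.

How it is judged:
By the outcome, as a careful person would: the job done as asked, in the order asked, and still so for the second after the job is handed in, with the robot touching nothing.
It also fails if it takes over 72 s, if anything falls off the work surface, if the arm or the gripper's body presses on something with over 40 N, if the wrist force passes 120 N, or if a joint passes its speed limit or range.

ROBOT

A 6-joint arm with a two-finger parallel gripper is mounted at the origin on the work surface. World frame = base frame: x ahead of the robot, y to its left, z up, the work surface at z = 0. Lengths are in m, angles in degrees, forces in N, time in s.
With the tool pointing down it reaches from about 0.375 to 0.925 m from the base axis. Payload 5.7 kg.
Tool frame: the origin (TCP) lies at the very end of the fingers, on their centre line; the grasp point (between the pads) lies 19 mm behind it; x points along the fingers, y is the direction in which the jaws open and shut, and the axes are right-handed (so a half turn about x gives the same grasp; the last joint's range is limited). The gripper opens to 88 mm and grips with 3 to 60 N. Pads are 20 mm wide; open, the fingers measure 115 mm over their backs; the gripper's body (75 mm by 178 mm) begins 61 mm behind the grasp point.
Start: joints at [63.134, 20.558, 86.54, -0, 72.909, -6.595], TCP at [0.208, 0.563, 0.223] pointing down, gripper open.
Joint ranges: [-170.27, 170.27], [-57.76, 135], [12.27, 136.19], [-55.21, 235.2], [11.17, 155.16], [-170.74, 170.74]. Speed limits (degrees/s): [136.94, 136.94, 180, 180, 180, 180].

INTERFACE

Orientations are given as [roll, pitch, yaw] about the fixed x, y, z axes, in that order (R = Rz(yaw) Ry(pitch) Rx(roll)).
In Python, from bench import r, imaging gives the robot as it stands. The module is installed in compiled form; this text tells all that it offers.
- The arm moves only by the shell command python3 -m jog 'ROWS' [OPENING] [FORCE]. ROWS is JSON, one flat list of numbers, 4 for each row, row after row: the shift along the tool's x, y, z in mm, then the turn about the tool's x in degrees. In form: [dx, dy, dz, turn, dx, dy, dz, turn, ...]. A call has 1 to 20 rows; each row is the pose to reach, as a shift and turn from the pose commanded when the call began, along the tool's axes at that moment; what a row does not reach only later rows make up. A row lasts 1/8 s, in which the tool goes at most 62.5 mm and 10.7 degrees, less where a joint would pass 70% of its speed; a pose out of reach is approached as far as the arm can. A call with a gripper value outside its range is refused whole. OPENING is the finger opening in mm, from 0 to 87.8, set as the call begins (- or left out, the last holds). The fingers move at their own pace and stop on an object; FORCE is the grip in N (left out, the last holds). Time passes only in rows, so rows that repeat a pose let the fingers close. It gives the time, the measured TCP pose, the force and the opening at its end, in the units of the state.
- r.get_obs(): the state, without advancing time (a new reading comes with each control period).
- imaging.grab_frame(name): name is "scene" or "top"; returns a dict with "image" (420x560x3 uint8, red, green, blue), "range_z" (420x560 float32, m along the optical axis (not along the pixel's ray), 0 where there is no reading), "K" (3x3 intrinsics, pixels), "xyz" and "orientation" of the camera in the world. Camera axes: x right, y down, z forward; pixel columns grow to the right and rows downward; lengths in m; the calibration is good to about 2 mm. A picture is of the moment at which its call begins.
- r.hand_in(): hands the job in, once; it reports no verdict.
The state is a dict: "time_s": time; "joint_pos": joint angles; "qvel": joint speeds; "tau": joint torques, N m; "eef_pos": TCP position; "tool_rot": TCP orientation; "force": force on the tool from outside, world axes, zero at the start; "wrist_torque": the same for the moment, N m; "grip_width": finger opening in m.
Only numpy, scipy, OpenCV 4.12 (cv2) and the standard library are available. Lean on these libraries where they do the work, as an engineer would, in place of code of your own. Each camera call takes 0.05 s, during which the arm holds its last target. There are 200 camera calls.

## Working session

There is one attempt and no reset: what is moved stays moved. The work goes in short steps, Python scripts to look and compute and a shell command to move; the robot and the scene stay as the last step left them, time stands still between calls to the robot, and variables do not carry over. Pictures are saved under pics/ and viewed, about 8 in all and at most 12, crops included, and the job is handed in when it is done.

```bash
mkdir -p pics
cat > h.py <<'E'
import numpy as np, cv2
from scipy.spatial.transform import Rotation as R
from bench import r, imaging
def grab(n):
    f=imaging.grab_frame(n); return f
def cloud(f):
    z=f["range_z"]; K=np.array(f["K"]); v,u=np.mgrid[:z.shape[0],:z.shape[1]]
    c=np.stack([(u-K[0,2])/K[0,0]*z,(v-K[1,2])/K[1,1]*z,z],-1)
    o=np.array(f["orientation"])
    M=o if o.shape==(3,3) else R.from_euler('xyz',o,degrees=True).as_matrix()
    p=c@M.T+np.array(f["xyz"]); p[z==0]=np.nan; return p
def save(f,name,crop=None,s=1):
    im=f["image"][:,:,::-1]
    if crop: a,b,c,d=crop; im=im[b:d,a:c]
    cv2.imwrite("pics/"+name,cv2.resize(im,None,fx=s,fy=s,interpolation=cv2.INTER_CUBIC))
E
python3 - <<'E'
from h import *
print(r.get_obs())
for n in ("top","scene"):
    f=grab(n); print(n,f["xyz"],f["orientation"],f["K"]); p=cloud(f)
    save(f,n+"0.png",None,1.4); np.savez(n+"0.npz",p=p,im=f["image"])
    print(p[210,280],p[100,100],p[380,500])
E
```

```text
{'time_s': 0.0, 'joint_pos': array([ 6.31347802e+01,  2.05966059e+01,  8.65995286e+01,  1.25748335e-03,
        7.29093496e+01, -6.59607501e+00]), 'qvel': array([0.08070611, 0.01558664, 0.05266258, 0.04485232, 0.00171795,
       0.02031364]), 'tau': array([-1.20953940e-03, -5.15366435e+01, -2.70716858e+01,  6.75576506e-02,
        3.48070648e-02, -1.36672184e-04]), 'eef_pos': array([0.20755048, 0.56220791, 0.22181983]), 'tool_rot': array([ -97.24854164,   89.89450905, -117.51805711]), 'force': array([ 0.58356559, -0.0356909 ,  0.72545475]), 'wrist_torque': array([ 0.02152406, -0.0034869 , -0.01236135]), 'grip_width': 0.08793665521478865}
top [0.29581044 0.01717151 1.28745652] [-1.71087782e+02 -1.17992220e-01 -9.13550975e+01] [[419.80512549   0.         281.31062669]
 [  0.         419.80512549 210.58529301]
 [  0.           0.           1.        ]]
[0.49553268 0.01383776 0.02518287] [8.73132250e-01 5.87419568e-01 3.26918461e-04] [-1.82801428e-02 -6.17207186e-01  2.90984117e-04]
scene [1.16605972 0.48378121 0.89389127] [-135.44050236    1.13622912  124.50712223] [[404.55869076   0.         277.44001882]
 [  0.         404.55869076 209.89084579]
 [  0.           0.           1.        ]]
[ 0.46822517 -0.00747921  0.02685989] [ 0.40060225 -0.9049663   0.08135835] [0.67418612 0.64656578 0.10087375]
```

View pics/top0.png

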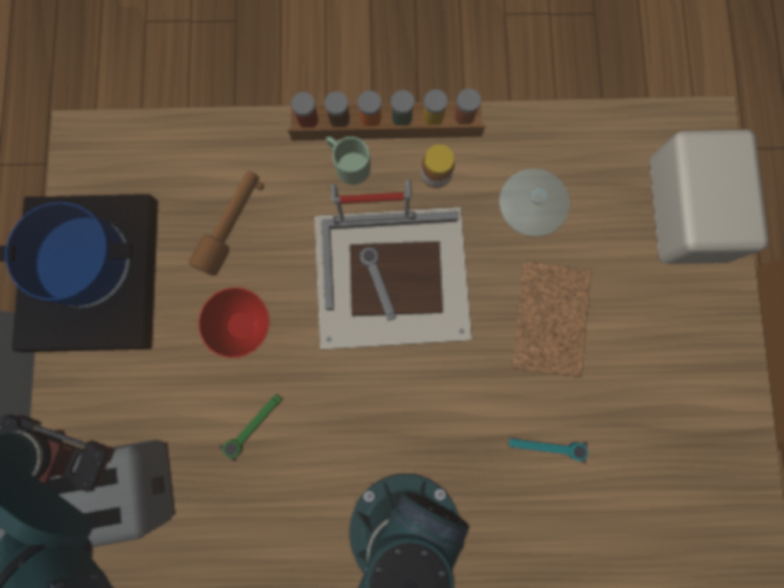

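View pics/scene0.png

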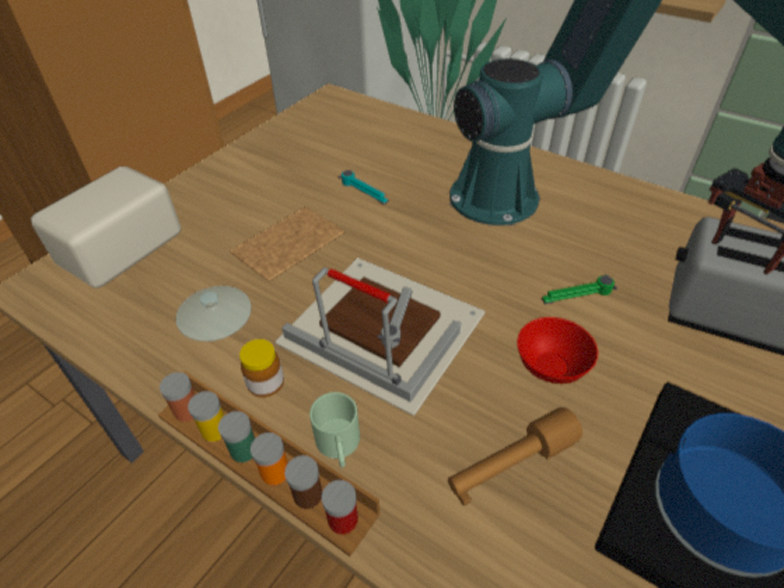

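The top view (at 1.4x) shows the steel press on the walnut board, head (370,256), tail (391,317). It could be confused with the green one (250,428) or the teal one (548,449); the steel one is the one described. The cork mat is at (552,319), on the right, and the raised bail's red sleeve is at (372,197).

```bash
cat > m.py <<'E'
from h import *
def rect(q):
    (c,s,a)=cv2.minAreaRect((q*1000).astype(np.float32)); return np.round(c,1),np.round(s,1),round(a,2)
def measure(n="top",f=None):
    f=f or grab(n); p=cloud(f); im=f["image"].astype(int)
    hsv=cv2.cvtColor(f["image"],cv2.COLOR_RGB2HSV); return f,p,hsv
E
python3 - <<'E'
from m import *
f,p,hsv=measure(); save(f,"crop1.png",(215,125,345,255),5)
x,y,z=p[...,0],p[...,1],p[...,2]; H,S,V=[hsv[...,i].astype(int) for i in range(3)]
for u,v in ((266,184),(278,226),(300,200),(240,240),(394,228),(265,141),(235,200),(300,154)): print(u,v,p[v,u].round(4),hsv[v,u])
# boxes in pixel
B=lambda a,b,c,d:(np.mgrid[:420,:560][1]>=a)&(np.mgrid[:420,:560][1]<c)&(np.mgrid[:420,:560][0]>=b)&(np.mgrid[:420,:560][0]<d)
def rep(name,m):
    m=cv2.morphologyEx(m.astype(np.uint8),cv2.MORPH_OPEN,np.ones((2,2)))>0
    q=p[m]; q=q[~np.isnan(q[:,0])]; print(name,len(q),rect(q[:,:2]),'z',np.median(q[:,2]).round(4),q[:,2].min().round(4),q[:,2].max().round(4))
inn=B(215,140,345,252)
plate=inn&(V>130)&(S<60)&(abs(z-.008)<.005); rep('plate',plate)
board=inn&(S>70)&(V<110)&(abs(z-.028)<.008); rep('board',board)
press=B(245,170,300,232)&(z>.037)&(S<70); rep('press',press)
mat=B(355,180,430,275)&(z>.004)&(z<.013); rep('mat',mat)
rails=inn&(abs(z-.040)<.006)&(S<70)&~B(247,165,320,240); rep('rails',rails)
red=B(220,125,310,160)&(S>150)&((H<8)|(H>172))&(z>.1); rep('red',red)
print(np.nanmean(p[red],0))
E
```

```text
266 184 [0.5689 0.0538 0.0636] [165   7  75]
278 226 [0.4456 0.021  0.0344] [ 30   2 107]
300 200 [ 0.5241 -0.0477  0.0305] [11 90 68]
240 240 [0.4082 0.1377 0.0105] [ 21  26 157]
394 228 [ 0.4343 -0.3347  0.007 ] [ 14 109 126]
265 141 [0.6429 0.049  0.2419] [  2 166 123]
235 200 [0.5275 0.1493 0.0366] [  0   0 103]
300 154 [ 0.6666 -0.0517  0.0377] [ 60   2 107]
plate 4757 (array([535.6,  10.7]), array([298.8, 331.1]), 2.21) z 0.0076 -0.0057 0.0455
board 2551 (array([528.7,   2.9]), array([153.6, 190.9]), 0.87) z 0.0275 0.0191 0.0558
press 376 (array([516.4,  34.4]), array([156.9,  40.5]), 22.29) z 0.052 -0.0001 0.0646
mat 3213 (array([ 433.9, -339.5]), array([153.7, 239. ]), 80.64) z 0.0075 -0.0059 0.0171
rails 677 (array([572.9,   7.9]), array([195.8, 313. ]), 3.61) z 0.0384 0.0024 0.0558
red 171 (array([642.1,  46.7]), array([  9.5, 109.6]), 2.39) z 0.2388 0.232 0.2466
[0.64428916 0.04847426 0.23985556]
```

View pics/crop1.png

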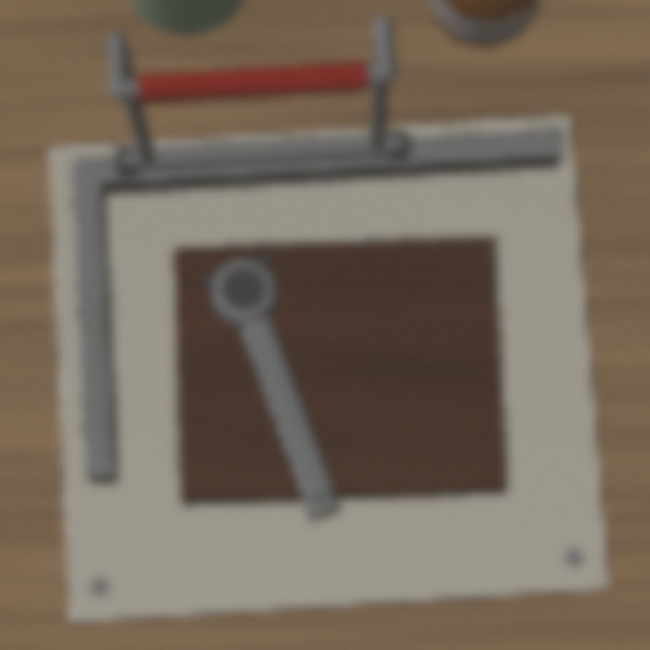

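The crop confirms the grey steel press: head near (241,290) and tail near (322,508) in the crop, tail slightly over the board's near edge. Next I refine the poses by intersecting rays with planes at the known heights.

```bash
cat >> m.py <<'E'
def onplane(f,uv,z):
    K=np.array(f["K"]); o=np.array(f["orientation"]); M=R.from_euler('xyz',o,degrees=True).as_matrix()
    d=np.c_[(uv[:,0]-K[0,2])/K[0,0],(uv[:,1]-K[1,2])/K[1,1],np.ones(len(uv))]@M.T
    c=np.array(f["xyz"]); return (c+d*((z-c[2])/d[:,2])[:,None])[:,:2]
def big(m):
    n,l,s,_=cv2.connectedComponentsWithStats(m.astype(np.uint8)); return l==1+np.argmax(s[1:,4])
def hull(f,m,z):
    c=max(cv2.findContours(m.astype(np.uint8),0,cv2.CHAIN_APPROX_NONE)[0],key=len)[:,0].astype(float)
    return rect(onplane(f,c,z))
def boxm(a,b,c,d):
    m=np.zeros((420,560),bool); m[b:d,a:c]=1; return m
def tool():
    o=r.get_obs(); return o["eef_pos"],R.from_euler('xyz',o["tool_rot"],degrees=True).as_matrix(),o
E
python3 - <<'E'
from m import *
f,p,hsv=measure()
H,S,V=[hsv[...,i].astype(int) for i in range(3)]; z=p[...,2]
inn=boxm(215,140,345,252)
pl=big(inn&(V>125)&(S<60)); print('plate',hull(f,pl,.008))
bd=big(inn&(S>60)&(V<95)); print('board',hull(f,bd,.028))
m=big(boxm(355,175,432,278)&(z>.004)&(z<.014)); print('mat',hull(f,m,.008))
pr=big(boxm(247,168,300,232)&(S<45)&(z>.036)); print('press',pr.sum(),hull(f,pr,.052))
v,u=np.nonzero(pr); q=onplane(f,np.c_[u,v].astype(float),.052)
h=q[q[:,0]<.555]; c,s=h.mean(0),None; w=np.linalg.eigh(np.cov(h.T)); d=w[1][:,1]; d*=np.sign(d[0]); print('handle c',c,'ang',np.degrees(np.arctan2(d[1],d[0])), 'sd',np.sqrt(w[0]), 'ends',((q-c)@d).min(),((q-c)@d).max(), c+d*((q-c)@d).min(), c+d*((q-c)@d).max())
# rail top edges
rl=inn&(S<45)&(V<125)&(abs(z-.04)<.008)&~boxm(249,163,320,240)
print('siderail',hull(f,big(rl&boxm(215,160,248,240)),.04))
print('backrail right part',hull(f,big(rl&boxm(298,140,345,165)),.04))
red=big(boxm(220,125,310,160)&(S>130)&((H<8)|(H>172))); print('red',hull(f,red,.236),np.nanmedian(p[red],0))
e,M,o=tool(); print(e,M.round(3))
E
```

```text
plate (array([537.1,  14.9]), array([301.2, 332.4]), 2.3)
board (array([530.7,   5.6]), array([154.8, 193.2]), 0.7)
mat (array([ 436. , -335.8]), array([156.6, 248.4]), 81.91)
press 384 (array([515.6,  44.7]), array([163. ,  39.1]), 16.91)
handle c [0.4975745  0.03521265] ang 19.22808889162401 sd [0.00523732 0.03466893] ends -0.061704805465440354 0.1015456593898264 [0.43931189 0.01489143] [0.59345544 0.06865464]
siderail (array([558.5, 139.6]), array([ 52.1, 185.5]), 88.68)
backrail right part (array([663.8, -90. ]), array([19.6, 90.4]), 1.5)
red (array([645.5,  49. ]), array([ 14. , 114.9]), 2.19) [0.64419681 0.04902251 0.23948208]
[0.20769969 0.5624439  0.22213301] [[-0.     0.346  0.938]
 [-0.001  0.938 -0.346]
 [-1.    -0.001 -0.   ]]
```

```bash
cat >> m.py <<'E'
def go(x,y,z,jaw=None):
    "shift in tool mm and turn deg to reach TCP xyz (m) with jaw axis at world angle (deg, mod 180)"
    e,M,o=tool(); s=M.T@(np.array([x,y,z])-e)*1000; t=0
    a=np.degrees(np.arctan2(M[1,1],M[0,1]))
    if jaw is not None: t=-((jaw-a+90)%180-90)
    print('shift',s.round(1),'turn',round(t,1),'jaw now',round(a,1))
E
python3 -c "
from m import *
go(.532,.047,.13,109.2)"
```

```text
shift [  92.5 -371.   482.8] turn -39.5 jaw now 69.7
```

```bash
python3 -m jog '[0,-371,483,-39.5,0,-371,483,-39.5,0,-371,483,-39.5,0,-371,483,-39.5,0,-371,483,-39.5,0,-371,483,-39.5,0,-371,483,-39.5,0,-371,483,-39.5,0,-371,483,-39.5,0,-371,483,-39.5,0,-371,483,-39.5,0,-371,483,-39.5,92,-371,483,-39.5,92,-371,483,-39.5,92,-371,483,-39.5,92,-371,483,-39.5]' 60 30
python3 -c "
from m import *
go(.532,.047,.032,109.2)
f=grab('scene'); save(f,'s1.png',None,1.4)"
```

```text
time_s: 2.2
eef_pos: [0.5328, 0.0484, 0.1318]
tool_rot: [-19.4, 89.9, -0.1]
force: [0.5, 0.8, -0.0]
grip_width: 0.0602
shift [99.8 -1.  -1.4] turn 0.1 jaw now 109.3
```

View pics/s1.png

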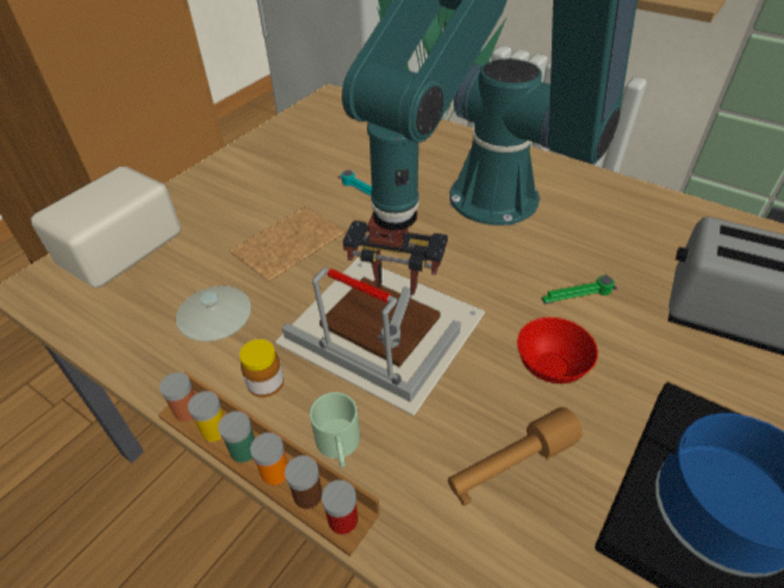

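The fingers at (378,270) and (413,285) straddle the press handle at (400,300), and the bail is clear. Descend and grip.

```bash
python3 -m jog '[50,-1,-1,0,80,-1,-1,0,99,-1,-1,0,99,-1,-1,0,99,-1,-1,0]'
python3 -m jog '[0,0,0,0,0,0,0,0,0,0,0,0,0,0,0,0,0,0,0,0,0,0,0,0,0,0,0,0,0,0,0,0]' 8 35
python3 -m jog '[-30,0,0,0,-60,0,0,0,-100,0,0,0,-120,0,0,0,-120,0,0,0]'
python3 -c "
from m import *
M=-0.139; c,s=np.cos(np.radians(-8)),np.sin(np.radians(-8))
# press origin to mat centre; grip at press x=+16
go(.435+.016*c,-.337+.016*s,.152,82)"
```

```text
time_s: 2.88
eef_pos: [0.5332, 0.0462, 0.0332]
tool_rot: [-23.6, 89.9, -4.3]
force: [-0.2, -0.0, 0.4]
grip_width: 0.0602
time_s: 3.88
eef_pos: [0.5317, 0.0463, 0.0317]
tool_rot: [143.5, 90.0, 162.7]
force: [-0.2, 1.9, 3.1]
grip_width: 0.0181
time_s: 4.5
eef_pos: [0.5329, 0.0459, 0.1527]
tool_rot: [-29.6, 89.8, -10.4]
force: [0.9, 1.0, -3.0]
grip_width: 0.0179
shift [   0.7 -336.6 -204.4] turn 27.2 jaw now 109.2
```

```bash
python3 -m jog '[0,-337,-204,27,0,-337,-204,27,0,-337,-204,27,0,-337,-204,27,0,-337,-204,27,0,-337,-204,27,0,-337,-204,27,0,-337,-204,27,0,-337,-204,27,60,-337,-204,27,100,-337,-204,27,125,-337,-204,27,125,-337,-204,27,125,-337,-204,27]'
python3 -c "
from m import *
f,p,hsv=measure(); save(f,'t2.png',(330,150,470,290),4); z=p[...,2]
go(.451,-.339,.0135,82)"
```

```text
time_s: 6.25
eef_pos: [0.4511, -0.3386, 0.0276]
tool_rot: [-36.3, 89.9, -44.0]
force: [1.1, -0.3, -1.6]
grip_width: 0.0174
shift [14.5  0.2 -0.3] turn 0.3 jaw now 82.3
```

View pics/t2.png

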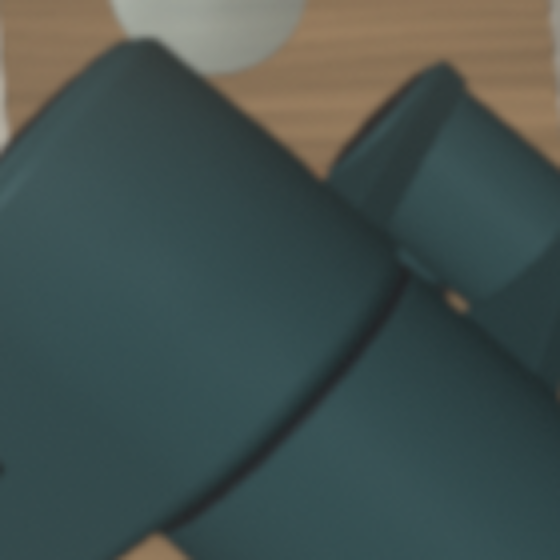

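The arm hides the mat from the top camera, so I lower, release, lift and then check.

```bash
python3 -m jog '[8,0,0,0,14,0,0,0,14,0,0,0,14,0,0,0]'
python3 -m jog '[0,0,0,0,0,0,0,0,0,0,0,0,0,0,0,0]' 50
python3 -m jog '[-40,0,0,0,-80,0,0,0,-130,0,0,0,-130,0,0,0]'
python3 -c "
from m import *
S=np.array([.537,.015]);a=np.radians(2.25);c,s=np.cos(a),np.sin(a);Rm=np.array([[c,-s],[s,c]])
print('flush',S+Rm@[.035,.03],'start',S+Rm@[-.118,-.008])
x,y=S+Rm@[-.118,-.008]
go(x,y,.144,92.25)"
```

```text
time_s: 6.8
eef_pos: [0.4501, -0.3393, 0.0126]
tool_rot: [172.4, 90.0, 164.7]
force: [0.4, 0.3, -2.4]
grip_width: 0.0178
time_s: 7.3
eef_pos: [0.4502, -0.3393, 0.0128]
tool_rot: [-60.6, 90.0, -68.4]
force: [0.1, -0.0, -0.0]
grip_width: 0.0497
time_s: 7.8
eef_pos: [0.4525, -0.3414, 0.1467]
tool_rot: [-37.0, 89.5, -44.7]
force: [-0.3, -0.6, -0.7]
grip_width: 0.0499
flush [0.57079522 0.04635096] start [0.41940505 0.00237351]
shift [  0.5 336.1 -79.2] turn -10.0 jaw now 82.2
```

```bash
python3 -m jog '[0,336,-79,-10,0,336,-79,-10,0,336,-79,-10,0,336,-79,-10,0,336,-79,-10,0,336,-79,-10,0,336,-79,-10,0,336,-79,-10]' 55
python3 -c "
from m import *
f,p,hsv=measure(); save(f,'t3.png',(200,130,440,290),3.3); z=p[...,2]
H,S,V=[hsv[...,i].astype(int) for i in range(3)]
v,u=np.nonzero(big(boxm(355,175,432,278)&(S<60)&(z>.015)&(z<.07))); print(len(u)); print(rect(onplane(f,np.c_[u,v].astype(float),.032)))
go(.4194,.0024,.016,92.25)"
```

```text
time_s: 8.8
eef_pos: [0.4173, 0.0039, 0.1423]
tool_rot: [-139.9, 90.0, -137.6]
force: [-0.1, 0.2, 0.8]
grip_width: 0.0551
417
(array([ 434.8, -341.5]), array([ 39.4, 158.9]), 86.03)
shift [126.4  -1.1   1.9] turn -0.0 jaw now 92.2
```

View pics/t3.png

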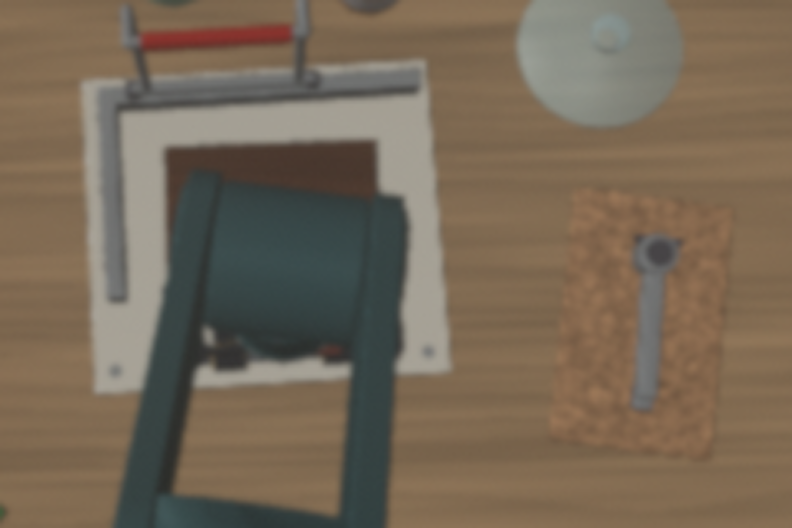

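The press lies wholly on the mat, about (632,235)-(665,410) inside the mat (550,190)-(730,455). Now push the board in +x with the two fingers.

```bash
python3 -m jog '[50,-1,1,0,100,-1,1,0,120,-1,1,0,126,-1,1,0,126,-1,1,0]'
python3 -m jog '[0,0,8,0,0,0,16,0,0,0,20,0,0,0,24,0,0,0,28,0,0,0,32,0,0,0,36,0,0,0,40,0,0,0,44,0,0,0,48,0,0,0,52,0,0,0,55,0,0,0,55,0]'
python3 -c "
from m import *
go(.4807,.0048,.016,92.25); print(tool()[2]['force'])"
```

```text
time_s: 9.48
eef_pos: [0.4187, 0.0026, 0.0167]
tool_rot: [-143.0, 90.0, -140.8]
force: [0.1, -0.2, -0.9]
grip_width: 0.0549
time_s: 11.1
eef_pos: [0.4741, 0.0055, 0.0168]
tool_rot: [-13.1, 89.9, -10.9]
force: [0.4, 0.1, -0.0]
grip_width: 0.0551
shift [ 0.8 -0.9  6.6] turn -0.0 jaw now 92.2
[ 0.36372966  0.14900245 -0.03374705]
```

```bash
python3 -m jog '[0,0,3,0,0,0,5,0,0,0,5,0]'; python3 -m jog '[0,0,2,0,0,0,3,0,0,0,3,0]';python3 -m jog '[0,0,2,0,0,0,2,0,0,0,2,0]'
```

```text
time_s: 11.48
eef_pos: [0.4786, 0.0058, 0.0167]
tool_rot: [-15.1, 90.0, -12.9]
force: [-1.6, 0.7, -0.1]
grip_width: 0.055
time_s: 11.85
eef_pos: [0.4817, 0.0058, 0.0166]
tool_rot: [-15.1, 90.0, -12.9]
force: [-1.7, -0.5, -0.4]
grip_width: 0.0549
time_s: 12.22
eef_pos: [0.4828, 0.006, 0.0166]
tool_rot: [-178.5, 90.0, -176.2]
force: [-3.9, -0.0, 1.5]
grip_width: 0.055
```

Run:
```python
from m import *
f,p,hsv=measure(); save(f,'t4.png',(210,120,350,260),4)
```

```text
(no output)
```

View pics/t4.png

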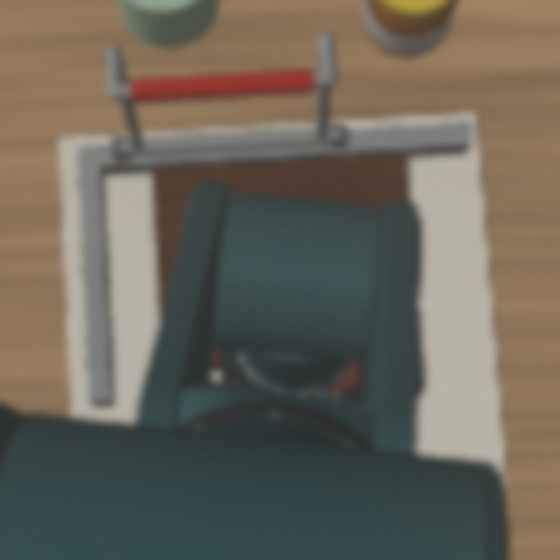

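The board's far edge has reached the back rail, around (160-410,165). I press a little more to square it, then retreat.

```bash
python3 -m jog '[0,0,2,0,0,0,2,0,0,0,2,0]'; python3 -m jog '[0,0,2,0,0,0,2,0,0,0,2,0]'; python3 -m jog '[0,0,-8,0,0,0,-20,0,-50,0,-20,0,-110,0,-20,0,-110,0,-20,0]'
python3 - <<'E'
from m import *
S=np.array([.537,.015]);a=np.radians(2.25);c,s=np.cos(a),np.sin(a);Rm=np.array([[c,-s],[s,c]])
x,y=S+Rm@[.010,-.135]
print(x,y); go(x,y,.126,2.25)
E
```

```text
time_s: 12.65
eef_pos: [0.4829, 0.0061, 0.0163]
tool_rot: [176.5, 89.8, 178.7]
force: [-7.5, -0.9, 4.6]
grip_width: 0.055
time_s: 13.02
eef_pos: [0.4828, 0.0063, 0.0161]
tool_rot: [175.5, 89.6, 177.7]
force: [-11.0, -1.6, 5.6]
grip_width: 0.0553
time_s: 13.65
eef_pos: [0.4714, 0.0048, 0.131]
tool_rot: [-9.9, 89.4, -7.6]
force: [0.8, -0.1, 0.6]
grip_width: 0.055
0.5522923654898815 -0.11950332173490692
shift [   6.  -127.4   76. ] turn 90.0 jaw now 92.2
```

```bash
python3 -m jog '[0,-127,40,45,0,-127,76,90,0,-127,76,90,0,-127,76,90,0,-127,76,90,0,-127,76,90,0,-127,76,90,0,-127,76,90,0,-127,76,90,0,-127,76,90,0,-127,76,90]' 30
python3 - <<'E'
from m import *
go(.5523,-.1195,.016,2.25)
f,p,hsv=measure(); save(f,'t5.png',(210,120,350,260),4)
H,S,V=[hsv[...,i].astype(int) for i in range(3)]
bd=big(boxm(235,150,345,240)&(S>60)&(V<95)); print('board',hull(f,bd,.028))
E
```

```text
time_s: 15.02
eef_pos: [0.5479, -0.1185, 0.1261]
tool_rot: [-104.2, 90.0, 168.1]
force: [0.2, 1.0, 0.0]
grip_width: 0.0302
shift [110.1   4.4   1.2] turn 0.1 jaw now 2.3
board (array([573.2,  12. ]), array([157.1, 183.1]), 2.26)
```

View pics/t5.png

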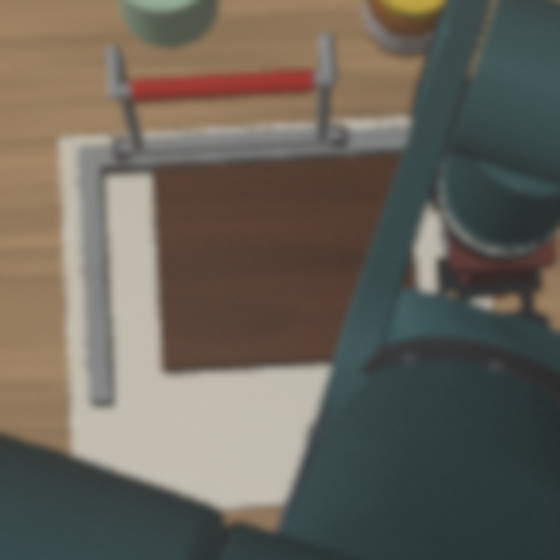

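Board is square on the back rail (yaw 2.26°, same as the plate), about 40 mm from the side rail: left edge (158,270), rail (95,270). Push in +y.

```bash
python3 -m jog '[60,4,1,0,100,4,1,0,110,4,1,0,110,4,1,0]'
python3 -m jog '[0,0,-4,0,0,0,-8,0,0,0,-12,0,0,0,-16,0,0,0,-20,0,0,0,-24,0,0,0,-28,0,0,0,-32,0,0,0,-36,0,0,0,-40,0,0,0,-44,0,0,0,-48,0,0,0,-48,0]'
python3 -m jog '[0,0,-2,0,0,0,-4,0,0,0,-4,0]';python3 -m jog '[0,0,-2,0,0,0,-3,0,0,0,-3,0]'
```

```text
time_s: 15.58
eef_pos: [0.5522, -0.1195, 0.0167]
tool_rot: [-103.3, 90.0, 169.0]
force: [-0.0, -0.3, -0.0]
grip_width: 0.03
time_s: 17.2
eef_pos: [0.5501, -0.0708, 0.0165]
tool_rot: [-141.0, 90.0, 131.2]
force: [0.3, -0.2, 0.6]
grip_width: 0.0303
time_s: 17.58
eef_pos: [0.55, -0.0672, 0.0165]
tool_rot: [-121.7, 90.0, 150.6]
force: [0.2, -0.7, -0.6]
grip_width: 0.0299
time_s: 17.95
eef_pos: [0.5501, -0.0649, 0.0166]
tool_rot: [-2.8, 90.0, -90.6]
force: [0.6, -4.2, -1.7]
grip_width: 0.0298
```

```bash
python3 -m jog '[0,0,-2,0,0,0,-3,0,0,0,-3,0]';python3 -m jog '[0,0,-2,0,0,0,-2,0,0,0,-2,0]'
python3 -m jog '[0,0,10,0,0,0,30,0,-50,0,30,0,-110,0,100,0,-110,0,160,0,-110,0,160,0,-110,0,160,0]'
python3 - <<'E'
from m import *
f,p,hsv=measure(); save(f,'t6.png',(210,120,350,260),4)
H,S,V=[hsv[...,i].astype(int) for i in range(3)]
bd=big(boxm(235,150,345,240)&(S>60)&(V<95)); print('board',hull(f,bd,.028))
red=big(boxm(220,125,310,160)&(S>130)&((H<8)|(H>172))); print(np.nanmedian(p[red],0))
E
```

```text
time_s: 18.32
eef_pos: [0.5502, -0.0647, 0.0167]
tool_rot: [-0.1, 89.7, -87.7]
force: [-2.0, -17.0, -2.8]
grip_width: 0.03
time_s: 18.7
eef_pos: [0.5502, -0.0646, 0.0168]
tool_rot: [0.7, 89.6, -86.9]
force: [-3.2, -25.3, -3.0]
grip_width: 0.03
time_s: 19.58
eef_pos: [0.556, -0.2205, 0.1266]
tool_rot: [143.9, 90.0, 55.9]
force: [-0.8, 0.2, -0.2]
grip_width: 0.0299
board (array([572. ,  47.8]), array([157. , 193.1]), 2.22)
[0.64384959 0.04785595 0.2392862 ]
```

View pics/t6.png

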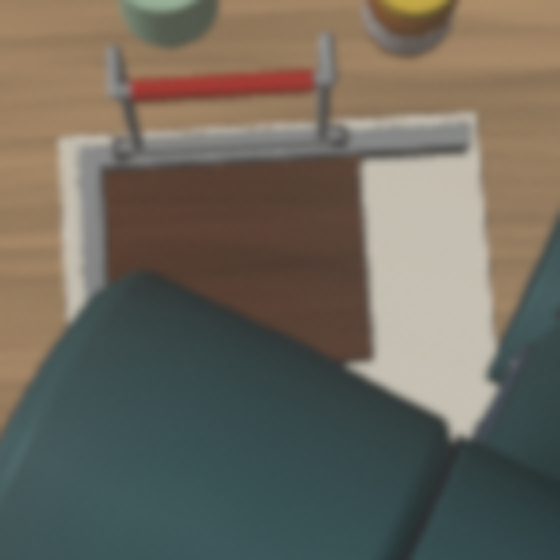

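The board sits in the corner: its left edge meets the side rail at (103,200) and its far edge meets the back rail at about (105-360,160). Centre (572,48) against the flush target (570.8,46.4), and the yaw matches. Next is the bail: closed fingers go behind the bar.

Run:
```python
from m import *
S=np.array([.537,.015]);a=np.radians(2.25);c,s=np.cos(a),np.sin(a);Rm=np.array([[c,-s],[s,c]])
x,y=S+Rm@[.153,.03]; print(x,y); go(x,y,.34,92.25)
```

```text
0.6887042480720585 0.050983622898359185
shift [-213.8  143.1 -265. ] turn 89.9 jaw now 2.1
```

```bash
python3 -m jog '[-60,0,0,0,-120,0,0,0,-180,0,0,-10,-214,0,0,-20,-214,143,-265,-90,-214,143,-265,-90,-214,143,-265,-90,-214,143,-265,-90,-214,143,-265,-90,-214,143,-265,-90,-214,143,-265,-90,-214,143,-265,-90,-214,143,-265,-90,-214,143,-265,-90,-214,143,-265,-90]' 0
python3 - <<'E'
from m import *
go(.6887,.051,.22,92.25)
f,p,hsv=measure("scene"); save(f,'s7.png',(150,50,400,300),2.4)
E
```

```text
time_s: 21.5
eef_pos: [0.6886, 0.0509, 0.3406]
tool_rot: [-172.2, 90.0, -170.0]
force: [-0.1, -0.4, -0.4]
grip_width: 0.0004
shift [1.206e+02 1.000e-01 1.000e-01] turn -0.1 jaw now 92.2
```

View pics/s7.png

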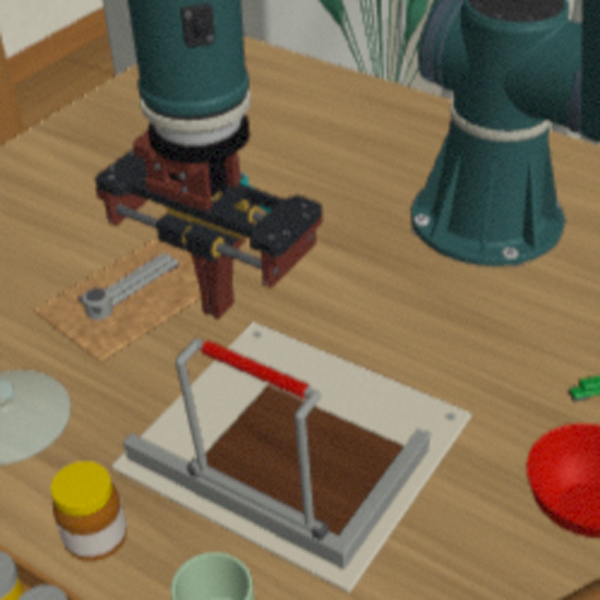

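The closed fingers hang above and behind the raised bail; its red sleeve runs (205,347)-(308,388), and the board is snug in both rails. Lower behind the bar, then push along its arc.

```bash
python3 -m jog '[50,0,0,0,100,0,0,0,122,0,0,0,122,0,0,0,122,0,0,0]'
python3 -m jog '[0,0,-12,0,0,0,-26,0,0,0,-34,0,1,0,-42,0,3,0,-50,0,5,0,-58,0,8,0,-66,0,10,0,-73,0,13,0,-81,0,16,0,-88,0,19,0,-95,0,23,0,-102,0,27,0,-109,0,32,0,-115,0,37,0,-122,0,42,0,-128,0,47,0,-134,0,52,0,-140,0,52,0,-140,0]'
python3 - <<'E'
from m import *
print(tool()[2]['force'])
f,p,hsv=measure("scene")
H,S,V=[hsv[...,i].astype(int) for i in range(3)]
red=big(boxm(200,100,330,300)&(S>150)&((H<6)|(H>174))&(p[...,2]>.05)); print(red.sum(),np.nanmedian(p[red],0))
E
```

```text
time_s: 22.18
eef_pos: [0.6897, 0.0508, 0.2201]
tool_rot: [-6.1, 89.9, -3.9]
force: [0.3, -0.5, -0.2]
grip_width: 0.0003
time_s: 24.55
eef_pos: [0.5481, 0.0455, 0.166]
tool_rot: [-179.5, 89.9, -177.3]
force: [0.8, 0.2, -0.9]
grip_width: 0.0003
[ 0.82270484  0.22521251 -0.92364464]
110 [0.53383363 0.07171246 0.18256033]
```

```bash
python3 -m jog '[0,0,5,0,-22,0,6,0,-45,0,6,0,-45,0,-20,0,-45,0,-20,0,-45,0,-20,0]'
python3 -m jog '[15,0,0,0,24,0,0,0,30,0,-5,0,36,0,-10,0,42,0,-16,0,49,0,-21,0,55,0,-25,0,62,0,-29,0,69,0,-33,0,76,0,-37,0,84,0,-40,0,91,0,-43,0,99,0,-46,0,106,0,-48,0,114,0,-50,0,122,0,-52,0,122,0,-52,0]'
python3 - <<'E'
from m import *
S=np.array([.537,.015]);a=np.radians(2.25);c,s=np.cos(a),np.sin(a);Rm=np.array([[c,-s],[s,c]])
e,M,o=tool(); print('station',Rm.T@(e[:2]-S),e[2],o['force'])
f,p,hsv=measure("scene")
H,S,V=[hsv[...,i].astype(int) for i in range(3)]
red=big(boxm(200,100,330,300)&(S>150)&((H<6)|(H>174))&(p[...,2]>.03)); print(red.sum(),np.nanmedian(p[red],0))
E
```

```text
time_s: 25.35
eef_pos: [0.5296, 0.0447, 0.2117]
tool_rot: [-13.1, 90.0, -10.9]
force: [0.3, 0.4, -1.3]
grip_width: 0.0004
time_s: 27.48
eef_pos: [0.4764, 0.0427, 0.089]
tool_rot: [179.7, 89.9, -178.0]
force: [0.0, -1.2, 0.5]
grip_width: 0.0002
station [-0.0594606   0.03006396] 0.08896467538852704 [ 0.02979241 -1.15619793  0.53847695]
157 [0.48653488 0.04499674 0.08517286]
```

```bash
python3 -m jog '[8,0,-1,0,16,0,-1,0,24,0,-2,0,32,0,-2,0,40,0,-2,0,48,0,-1,0,54,0,-1,0,57,0,0,0,57,0,0,0]'; python3 -m jog '[2,0,0,0,4,0,0,0,4,0,0,0]'; python3 -m jog '[2,0,0,0,3,0,0,0,3,0,0,0]'
```

```text
time_s: 28.65
eef_pos: [0.477, 0.0427, 0.0325]
tool_rot: [-159.1, 90.0, -156.9]
force: [-0.1, -0.4, 0.9]
grip_width: 0.0005
time_s: 29.02
eef_pos: [0.4775, 0.0427, 0.0297]
tool_rot: [-8.5, 89.9, -6.2]
force: [-2.7, 0.0, 12.5]
grip_width: 0.0005
time_s: 29.4
eef_pos: [0.4777, 0.0427, 0.0288]
tool_rot: [-9.7, 89.9, -7.5]
force: [-9.1, 0.2, 42.2]
grip_width: 0.0006
```

On the stop: tip at 29-30 mm, 42 N. Lift away, withdraw and check.

```bash
python3 -m jog '[-5,0,0,0,-50,0,0,0,-110,0,0,0,-170,0,0,0,-200,0,0,0,-200,250,-60,0,-200,250,-60,0,-200,250,-60,0,-200,250,-60,0,-200,250,-60,0,-200,250,-60,0,-200,250,-60,0]'
python3 - <<'E'
from m import *
S0=np.array([.537,.015]);a=np.radians(2.25);c,s=np.cos(a),np.sin(a);Rm=np.array([[c,-s],[s,c]])
f,p,hsv=measure("top"); H,S,V=[hsv[...,i].astype(int) for i in range(3)]
save(f,'t8.png',(130,80,450,300),2.4)
bd=big(boxm(235,150,345,240)&(S>60)&(V<95)&(H>2)&(S<140)); print('board',hull(f,bd,.028))
red=big(boxm(225,150,320,250)&(S>150)&((H<6)|(H>174))); h=hull(f,red,.028); print('red',h, Rm.T@(h[0]/1000-S0), np.nanmedian(p[red],0))
g=measure("scene"); save(g[0],'s8.png',(150,100,400,300),3)
print(tool()[2]['force'])
E
```

```text
time_s: 30.9
eef_pos: [0.4076, 0.2888, 0.2255]
tool_rot: [-105.2, 89.9, -103.0]
force: [-0.2, -0.4, -0.6]
grip_width: 0.0007
board (array([570.4,  47.3]), array([159.8, 127.7]), 2.21)
red (array([480.2,  43. ]), array([  6.1, 106.3]), 2.39) [-0.05565693  0.03020837] [0.4792453  0.04445723 0.03013432]
[ 0.37318162 -0.04754531  0.02897413]
```

View pics/t8.png

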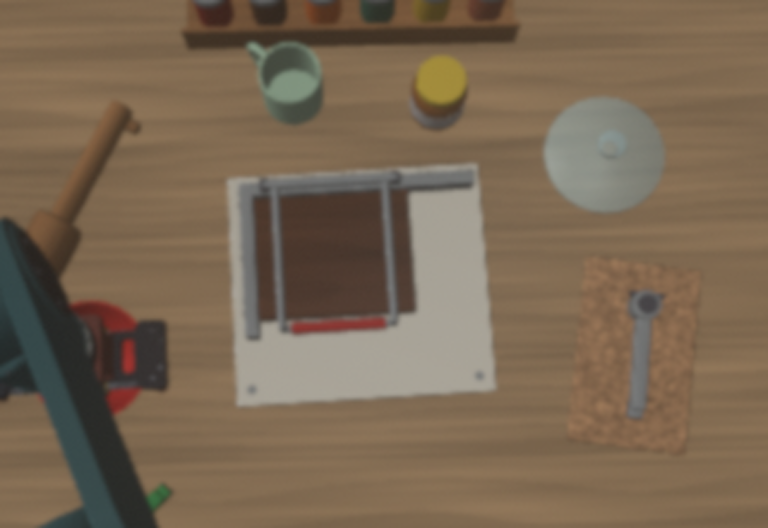

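View pics/s8.png

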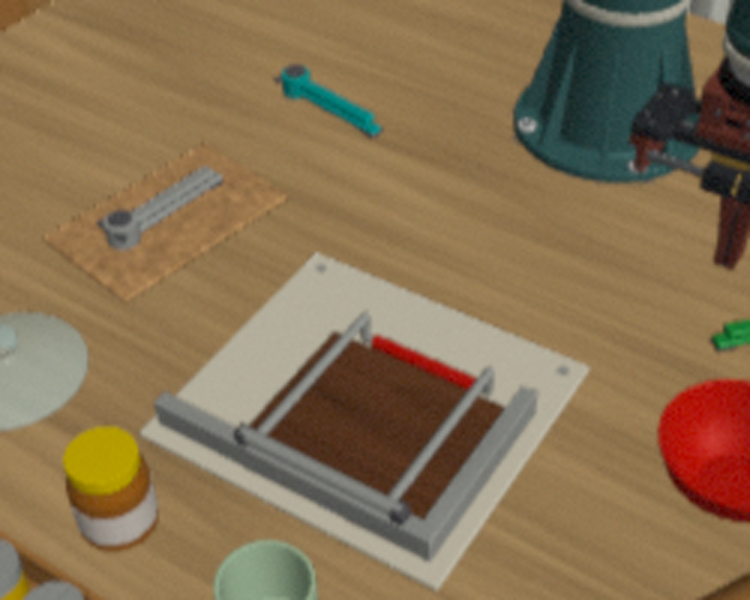

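The bail is down. In the top view its bar, at (290-385,325), lies in front of the board's near edge. The board is in the corner, the press is on the mat, and the bystanders have not moved. The robot is clear.

```bash
python3 -c "
from bench import r
print(r.get_obs()['time_s']); print(r.hand_in())"
```

```text
31.0
the job is handed in; nothing more can be done
None
```

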